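# Load the blotting cassette, align the quarter-turn fastener and hold the cover shut

## Task

Slide the white cassette by its blue handle into the slot of the blotting unit until it stops, and let go of it. Then turn the orange quarter-turn fastener until its slot lines up with the white marks on the cover, let go of it, press the cover itself (the yellow pad is the place for it) fully down against the frame, and finish while still holding the cover pressed down. Leave the tube rack, tip box and bottle alone.

Things in the scene. Friction and masses are not known exactly. Their poses are not given: they have to be found in the camera images.
- unit: blotting unit fixed to the bench, white and grey. Origin under the centre of its frame, at bench height. Its x axis points from the open apron at the front, through the slot, to the console at the back; z up; it stands turned by up to 0.2 rad about z. Grey apron: flat deck 40 mm above the bench, 106 mm wide, from x = -165 to -65 mm. Frame: 130 x 150 mm (x = -65 to 65, y = -75 to 75), top 61 mm above the bench. Console: behind x = 65 mm, to x = 140 mm, 92 mm high
- slot_mouth (a point): middle of the bottom edge of the slot's mouth, at unit x = -65, y = 0, on the 40 mm deck; axes as the unit's. The slot runs level from here along +x: 74 mm wide, 15 mm high, floor level with the apron, 65 mm deep to a solid back stop. Two low aluminium guides flare outward on both sides for 17 mm in front of the mouth, tops 52 mm above the bench
- seat (a point): where cassette_mid lies when the cassette is fully home: unit x = -57.5, y = 0, 46 mm above the bench; axes as the unit's (cassette x then points along unit x). 50 mm of the cassette, with its handle, then still sticks out of the mouth
- cassette_mid (a point): centre of the slab of the loose white cassette, half-way up its thickness (6 mm above its underside), axes as the cassette's: x points to the plain end that goes into the slot, away from the handle; z up. Slab 115 x 70 x 12 mm (x, y, z), about 0.15 kg. It starts flat on the bench, to the right of the unit
- cassette_handle (a point): middle of the cassette's light blue upright handle: 42.5 mm behind the slab centre (cassette x = -42.5), 32 mm above the underside of the slab. The handle is 30 mm long (x), 12 mm thick (y) and rises 40 mm above the slab's top (52 mm above its underside). Grip it across its thickness
- cover (a joint): height lost by the teal cover, 116 x 130 x 6 mm, level above the frame (m). 0: sprung up, underside 8 mm above the frame, top 75 mm above the bench. 0.008: fully down against the frame, top 67 mm above the bench. Springs push it up: about 4 N at the top, 9 N when fully down, so it rises again when let go. A cross-bar under the fastener stops it after about 3 mm unless the fastener is aligned within about 0.14 rad
- press_pad (a point): middle of the yellow pad (50 mm along x, 40 mm along y) on the cover's top face, where to press; 38 mm to the -y side of the cover's centre; moves down with the cover; axes as the unit's
- fastener (a joint): angle of the orange quarter-turn fastener about the vertical (rad). 0: its slot (black line along the top of the grip bar) lies along unit x, in line with the two white marks on the cover. Positive is anticlockwise seen from above; it starts between 0.75 and 1.35, so it must be turned clockwise by that much; range -0.5 to 1.6. Turns stiffly (0.05 N m) and stays where it is left
- fastener_grip (a point): point on the fastener's axis at the height to grip, 20 mm above the cover's top, 30 mm to the +y side of the cover's centre. x axis along the grip bar and its slot line: it turns with the fastener. The bar is 40 mm long, 12 mm thick and spans 5 to 34 mm above the cover's top, on a black disc 42 mm across and 5 mm high
- tube_rack: bystander: loose pink tube rack 100 x 130 x 34 mm with white tube caps 10 mm higher, origin under its centre
- tip_box: bystander: loose pipette-tip box, clear-white with pink top, 85 x 120 x 57 mm and tips 14 mm higher, origin under its centre
- reagent: bystander: loose reagent bottle, 66 mm diameter, 130 mm high, blue cap, origin under its centre
Mind the look-alikes: they are no part of the job. Leave any brown or purple look-alike of the part that bears cassette_mid alone.

How it is judged:
By the outcome, as a careful person would: the job done as asked, in the order asked, and still so for the second after the job is handed in, while the arm keeps its last pose, push and grip.
It also fails if it takes over 58 s, if anything falls off the work surface, if the arm or the gripper's body presses on something with over 40 N, if the wrist force passes 120 N, or if a joint passes its speed limit or range.

## Robot

A 6-joint arm with a two-finger parallel gripper is mounted at the origin on the work surface. World frame = base frame: x ahead of the robot, y to its left, z up, the work surface at z = 0. Lengths are in m, angles in rad, forces in N, time in s.
With the tool pointing down it reaches from about 0.325 to 0.9 m from the base axis. Payload 6.1 kg.
Tool frame: the origin (TCP) lies midway between the tips of the shut fingers; the grasp point (between the pads) lies 19 mm behind it (r.grip_depth is the z of the grasp point in the tool frame, in m); z points along the fingers, y is the line along which they close (so a half turn about z gives the same grasp; the last joint's range is limited). The gripper opens to 85 mm and grips with 20 to 120 N. Pads are 22 mm wide; open, the fingers measure 114 mm over their backs; the gripper's body (76 mm by 85 mm) begins 54 mm behind the grasp point. The pads swing forward as they close: fully open they stand 13 mm farther back than shut.
Start: joints at [-1.421, 0.22, 1.526, -0, 1.395, -0.126], TCP at [0.17, -0.601, 0.231] pointing down, gripper open.
Joint ranges: [-2.98, 2.98], [-0.91, 2.08], [0.09, 2.57], [-1.24, 4.39], [0.2, 2.65], [-2.68, 2.68]. Speed limits (rad/s): [2.57, 2.57, 3.01, 3.14, 3.14, 3.14].

## Interface

Orientations are given as [roll, pitch, yaw] about the fixed x, y, z axes, in that order (R = Rz(yaw) Ry(pitch) Rx(roll)).
In Python, from rig import r gives the robot as it stands.
- The arm moves only by the tool servo_tool, never from a script. Its argument "increments" is text: rows parted by semicolons, each of 7 numbers parted by spaces: the shift along the tool's x, y, z in m, then the turn, a rotation vector about the tool's x, y, z in rad, then the opening in per cent of the stroke, from 0 (shut) to 100 (fully open). A call has 1 to 10 rows; each row shifts and turns the commanded pose from where the row before left it, along the tool's axes as they then stand; what a row does not reach is not made up. A row lasts 1/12 s, in which the tool goes at most 41.7 mm and 7.16 degrees, less where a joint would pass 70% of its speed; a pose out of reach is approached as far as the arm can. A call is refused whole if a number of a shift passes 0.0417 or a number of a turn 0.125, either way. A call with a gripper value outside its range is refused whole. The fingers move at their own pace and stop on an object; "force" is the grip in N (left out, the last holds). Time passes only in rows, so rows that do not move let the fingers close. It gives the time, the measured TCP pose, the force, the opening and the grip force at its end, in the units of the state.
- r.state(): the state, without advancing time (a new reading comes with each control period).
- r.camera(name): name is "side" or "top" or "wrist"; returns the picture (384x512x3 uint8, blue, green, red); there is no depth.
- r.get_calibration(name): a dict with "intrinsics" (3x3 intrinsics, pixels), "rvec" (rotation vector, rad) and "tvec" (3), from world to camera coordinates, as OpenCV has them. Camera axes: x right, y down, z forward; pixel columns grow to the right and rows downward; lengths in m; the calibration is good to about 2 mm. A picture is of the moment at which its call begins: read the wrist's pose just before it. get_calibration takes no time and is no camera call; for the wrist camera it gives the pose at the moment of the call.
- r.sign_off(): hands the job in; it is judged then, once.
The state is a dict: "time": time; "joint_pos": joint angles; "joint_vel": joint speeds; "joint_efforts": joint torques, N m; "position": TCP position; "tcp_rot": TCP orientation; "force": force on the tool from outside, world axes, zero at the start; "moment": the same for the moment, N m; "opening": finger opening in m; "gripper_force": force on a finger pad.
Only numpy, scipy, OpenCV 4.12 (cv2) and the standard library are available. Lean on these libraries where they do the work, as an engineer would, in place of code of your own. Each camera call takes 0.05 s, during which the arm holds its last target. There are 200 camera calls.

## Working session

There is one attempt and no reset: what is moved stays moved. The work goes in short steps, Python scripts to look and compute and a tool call to move; the robot and the scene stay as the last step left them, time stands still between calls to the robot, and variables do not carry over. Pictures are saved under pics/ and viewed, at most 10 in all, crops included, and the job is handed in when it is done.

Besides the shell and the picture viewer there is one more tool, called after ">>>" by a JSON object that holds its "api" and its "payload". servo_tool: Moves the arm, as the interface text tells. Its arguments: {"type":"object","properties":{"increments":{"type":"string"},"force":{"type":"number"}},"required":["increments"]}

```bash
mkdir -p pics; ls; python3 - <<'E'
from rig import r
import cv2
for n in("top","side"):
    im=r.camera(n); cv2.imwrite(f"pics/{n}0.png",im); c=r.get_calibration(n); print(n,c)
    cv2.imwrite(f"pics/{n}0b.png",cv2.resize(im,(800,600),interpolation=cv2.INTER_CUBIC))
s=r.state();print(s,r.grip_depth)
E
```

```text
pics
top {'intrinsics': array([[380.3998288 ,   0.        , 252.7123722 ],
       [  0.        , 380.3998288 , 189.32768214],
       [  0.        ,   0.        ,   1.        ]]), 'rvec': array([ 2.15811002, -2.11404855,  0.19997269]), 'tvec': array([-0.02871364,  0.54862448,  1.12470771])}
side {'intrinsics': array([[427.5782406 ,   0.        , 258.20001971],
       [  0.        , 427.5782406 , 190.25781732],
       [  0.        ,   0.        ,   1.        ]]), 'rvec': array([ 0.21117171, -2.71518711,  1.45841447]), 'tvec': array([0.54738312, 0.15040458, 1.31395902])}
{'time': 0.1, 'joint_pos': array([-1.42105574e+00,  2.21150706e-01,  1.52754298e+00,  7.49181823e-06,
        1.39471659e+00, -1.26055320e-01]), 'joint_vel': array([-0.00055118, -0.00089581, -0.00272733,  0.00021365,  0.00078748,
       -0.00048605]), 'joint_efforts': array([ 1.44134159e-03, -4.98243642e+01, -3.90547121e+01, -1.71328720e-04,
        5.63772177e-03, -3.22393009e-05]), 'position': array([ 0.17013523, -0.60080407,  0.23028202]), 'tcp_rot': array([-3.13979038e+00, -2.35829665e-04,  2.75794372e-01]), 'force': array([-0.592552  , -0.03714042, -0.11953366]), 'moment': array([ 0.03030482,  0.04765742, -0.02109852]), 'gripper_force': 0.0, 'opening': 0.08515629259250874} -0.0187
```

View pics/top0b.png

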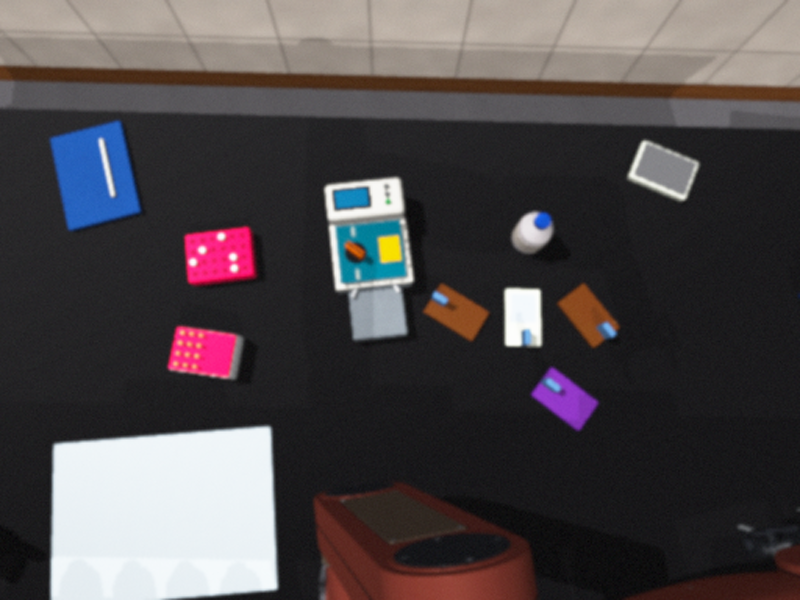

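View pics/side0b.png

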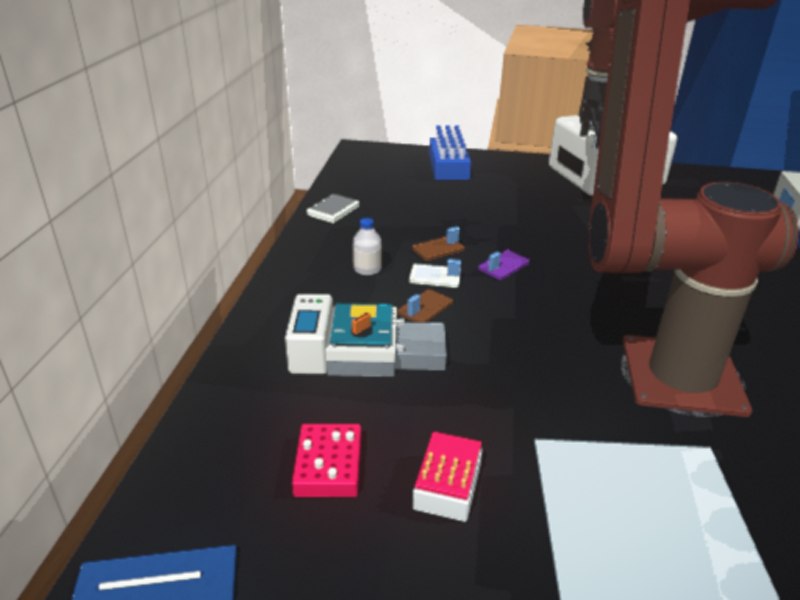

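The white cassette is near (522,318) with its handle at (528,338). The unit is near (370,260). The fastener is at (355,250) and the pad at (390,249).

```bash
python3 - <<'E'
import cv2
im=cv2.imread("pics/top0.png")[108:228,205:365]
cv2.imwrite("pics/top0c.png",cv2.resize(im,(800,600),interpolation=cv2.INTER_CUBIC))
E
cat > h.py <<'E'
from rig import r
import cv2, numpy as np
from scipy.spatial.transform import Rotation as R
def ray(c,uv,z):
    K,rv,t=c["intrinsics"],c["rvec"],c["tvec"]
    M=cv2.Rodrigues(np.array(rv))[0]; C=-M.T@t
    d=M.T@np.linalg.solve(K,[uv[0],uv[1],1.]); return C+d*(z-C[2])/d[2]
def proj(c,p):
    return cv2.projectPoints(np.float64(p).reshape(-1,3),c["rvec"],c["tvec"],c["intrinsics"],None)[0].reshape(-1,2)
def go(pos,yaw,roll=np.pi):
    """shift in tool axes and yaw turn from the state to a tool-down target"""
    s=r.state(); A=R.from_euler("xyz",s["tcp_rot"]); B=R.from_euler("xyz",[roll,0,yaw])
    print("shift",np.round(A.inv().apply(np.array(pos)-s["position"]),4),"rot",np.round((A.inv()*B).as_rotvec(),3))
E
```

```text
(no output)
```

View pics/top0c.png

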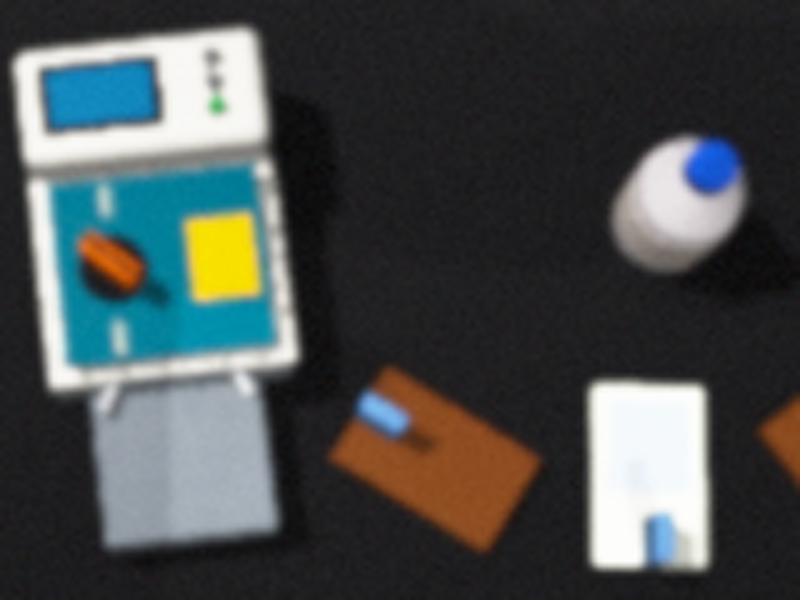

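```bash
cat > m.py <<'E'
from h import *
from scipy.optimize import least_squares
c=r.get_calibration("top")
f=lambda p:np.array([205+(p[0]+.5)/5-.5,108+(p[1]+.5)/5-.5])
def fit(obj,px,x0):
    obj=np.array(obj,float); px=np.array([f(p) for p in px])
    def P(v):
        q=R.from_euler("z",v[2]).apply(obj); q[:,:2]+=v[:2]; return q
    s=least_squares(lambda v:(proj(c,P(v))-px).ravel(),x0,loss="soft_l1")
    print(np.round(s.x,4),np.round((proj(c,P(s.x))-px),1).tolist()); return s.x
U=fit([[-.165,.053,.04],[-.165,-.053,.04],[-.065,.075,.061],[-.065,-.075,.061],[-.025-.0+.025+.025,-.018,.0755],[.025,-.058,.0755],[-.025,-.058,.0755],[-.025,-.018,.0755]],
 [(105,550),(280,528),(50,392),(300,362),(184,219),(253,211),(262,295),(195,302)],[.6,0,0])
C=fit([[.0575,.035,.012],[.0575,-.035,.012],[-.0575,-.035,.012],[-.0575,.035,.012],],[(590,382),(706,382),(710,570),(590,568)],[.6,-.3,0])
h=C[:2]+R.from_euler("z",C[2]).as_matrix()[:2,:2]@[-.0425,0]
print("handle",h, "px",(proj(c,[[*h,.052]])-[205,108])*5)
a,b=[ray(c,f(p),.109)[:2] for p in((88,238),(136,285))]
d=a-b;print("bar",(a+b)/2,np.linalg.norm(d),np.arctan2(d[1],d[0]))
E
python3 m.py
```

```text
[0.6319 0.0328 0.1405] [[0.5, -0.1], [-0.1, 0.2], [0.4, -0.8], [-0.8, -0.5], [0.4, 0.7], [-0.4, 0.8], [-0.2, -0.2], [0.1, -0.1]]
[ 0.5184 -0.2775 -0.001 ] [[0.6, 0.5], [-0.8, 1.0], [-0.8, -0.6], [1.0, -0.7]]
handle [ 0.47592016 -0.27750715] px [[663.08357042 532.97654558]]
bar [0.62508013 0.06105386] 0.04045175089645213 0.808124777522057
```

```bash
python3 -c "
from h import *
go([.476,-.2775,.2],0)"
```

```text
shift [ 0.3823 -0.2277  0.0308] rot [-0.002  0.     0.276]
```

>>> {"api": "servo_tool", "payload": {"increments": "0.034 -0.020 0.003 0 0 0 100;0.034 -0.020 0.003 0 0 0 100;0.034 -0.020 0.003 0 0 0 100;0.034 -0.020 0.003 0 0 0 100;0.034 -0.020 0.003 0 0 0 100;0.034 -0.020 0.003 0 0 0 100;0.034 -0.020 0.003 0 0 0 100;0.034 -0.020 0.003 0 0 0 100;0.034 -0.020 0.003 0 0 0 100;0.034 -0.020 0.003 0 0 0 100"}}

```text
time: 0.93
position: [0.4437, -0.3145, 0.2009]
tcp_rot: [-3.141, 0.0, 0.276]
force: [0.7, -1.2, 0.3]
opening: 0.0856
gripper_force: 0.0
```

>>> {"api": "servo_tool", "payload": {"increments": "0.021 -0.014 0 0 0 0 100;0.021 -0.014 0 0 0 0 100;0 0 0 0 0 0.1 100;0 0 0 0 0 0.1 100;0 0 0 0 0 0.076 100;0 0 0 0 0 0 100"}}

```text
time: 1.43
position: [0.4756, -0.2774, 0.2008]
tcp_rot: [-3.141, 0.001, -0.002]
force: [0.2, 0.4, 0.3]
opening: 0.0854
gripper_force: 0.0
```

```bash
python3 - <<'E'
from h import *
go([.476,-.2775,.2],0)
c=r.get_calibration("wrist");im=r.camera("wrist");cv2.imwrite("pics/w1.png",im);np.savez("w1.npz",**c)
cv2.imwrite("pics/w1b.png",cv2.resize(im,(800,600),interpolation=cv2.INTER_CUBIC))
print(c,r.state()["position"],r.state()["tcp_rot"])
E
```

```text
shift [0.0004 0.0001 0.0008] rot [-0.001  0.001 -0.002]
{'intrinsics': array([[320.59534968,   0.        , 252.51539741],
       [  0.        , 320.59534968, 186.06379983],
       [  0.        ,   0.        ,   1.        ]]), 'rvec': array([-2.06435357,  2.06938728,  0.30065709]), 'tvec': array([-0.27666731,  0.42786655,  0.48595271])} [ 0.47549904 -0.27762059  0.20083735] [-3.14104951e+00  7.16860711e-04  1.67450887e-03]
```

View pics/w1b.png

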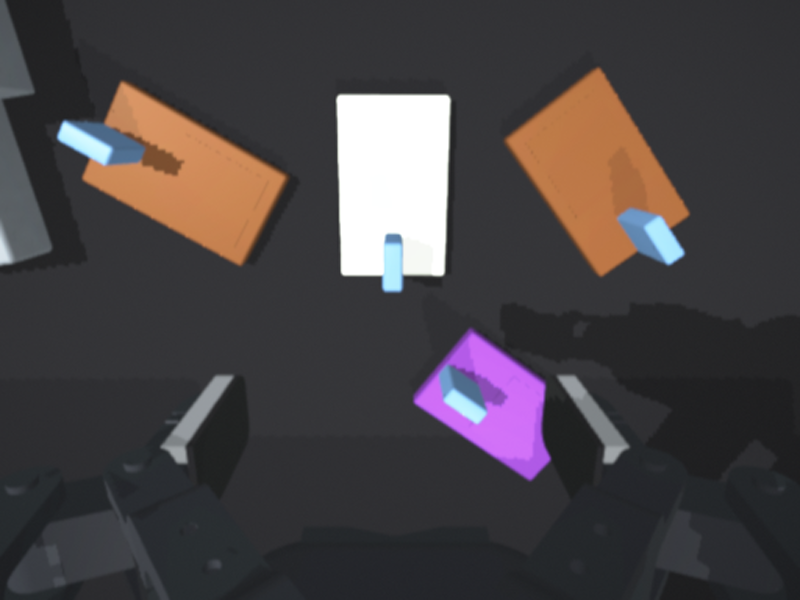

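```bash
python3 - <<'E'
from h import *
from scipy.optimize import least_squares
c=dict(np.load("w1.npz"))
g=lambda a:(np.array(a,float)+.5)*.64-.5
obj=np.array([[.0575,.035,.012],[.0575,-.035,.012],[-.0575,-.035,.012],[-.0575,.035,.012],[-.0275,.006,.052],[-.0275,-.006,.052],[-.0575,-.006,.052],[-.0575,.006,.052]])
px=g([(337,95),(450,95),(445,275),(341,275),(385,246),(402,246),(403,291),(383,291)])
def P(v):
    q=R.from_euler("z",v[2]).apply(obj); q[:,:2]+=v[:2]; return q
s=least_squares(lambda v:(proj(c,P(v))-px).ravel(),[.51,-.27,0],loss="soft_l1")
v=s.x;print(v,np.round(proj(c,P(v))-px,1).tolist())
h=P(v)[4:].mean(0);print("handle",h)
for p in((470,330),(545,383),(415,400)):print("purple",ray(c,g(p),.012))
print("purple handle",ray(c,g((450,368)),.052),ray(c,g((485,412)),.052))
print("brown",ray(c,g((242,265)),.012),ray(c,g((288,178)),.012))
go([h[0],h[1],.02],v[2])
E
```

```text
[ 0.51804396 -0.27697877 -0.00462408] [[0.0, 0.3], [-0.0, 0.5], [-0.4, 0.1], [0.7, 0.0], [-1.3, -1.8], [0.8, -1.8], [-0.1, 0.5], [0.1, 0.5]]
handle [ 0.47554442 -0.27678224  0.052     ]
purple [ 0.42026387 -0.33091814  0.012     ]
purple [ 0.37873699 -0.38743841  0.012     ]
purple [ 0.36509621 -0.29247725  0.012     ]
purple handle [ 0.40977927 -0.3128476   0.052     ] [ 0.37821222 -0.33669068  0.052     ]
brown [ 0.46791547 -0.17371262  0.012     ] [ 0.52576808 -0.20870513  0.012     ]
shift [ 0.0002 -0.0007  0.1808] rot [-0.001  0.001  0.006]
```

>>> {"api": "servo_tool", "payload": {"increments": "0 0 0.036 0 0 0 60;0 -0.0007 0.036 0 0 0.006 60;0 0 0.036 0 0 0 60;0 0 0.036 0 0 0 60;0 0 0.034 0 0 0 60;0 0 0 0 0 0 60;0 0 0 0 0 0 0;0 0 0 0 0 0 0;0 0 0 0 0 0 0;0 0 0 0 0 0 0", "force": 60}}

```text
time: 2.32
position: [0.4777, -0.2788, 0.0265]
tcp_rot: [3.138, -0.004, -0.006]
force: [0.1, -0.8, 2.9]
opening: 0.011
gripper_force: 59.0
```

>>> {"api": "servo_tool", "payload": {"increments": "0 0 0 0 0 0 0;0 0 0 0 0 0 0;0 0 0 0 0 0 0;0 0 0 0 0 0 0"}}

```text
time: 2.65
position: [0.4777, -0.2789, 0.0265]
tcp_rot: [3.138, -0.004, -0.006]
force: [0.4, -0.1, 6.6]
opening: 0.0106
gripper_force: 59.4
```

>>> {"api": "servo_tool", "payload": {"increments": "0 0 -0.02 0 0 0 0;0 0 -0.03 0 0 0 0;0 0 -0.03 0 0 0 0;0 0 -0.02 0 0 0 0;0 0 0 0 0 0 0;0 0 0 0 0 0 0"}}

```text
time: 3.15
position: [0.4768, -0.2782, 0.1256]
tcp_rot: [3.139, -0.004, -0.006]
force: [-0.4, 0.2, -2.0]
opening: 0.0108
gripper_force: 58.8
```

```bash
python3 - <<'E'
from h import *
c=r.get_calibration("wrist");im=r.camera("wrist");np.savez("w2.npz",**c)
cv2.imwrite("pics/w2b.png",cv2.resize(im,(800,600),interpolation=cv2.INTER_CUBIC))
s=r.state();print(s["position"],s["tcp_rot"],s["force"],s["moment"],s["opening"])
E
```

```text
[ 0.47568313 -0.27728664  0.12362089] [ 3.14089744e+00 -8.33174999e-04 -6.00587136e-03] [ 0.58074224 -0.76800356 -2.09619542] [ 0.01449996  0.0654871  -0.00892467] 0.011164655802244274
```

View pics/w2b.png

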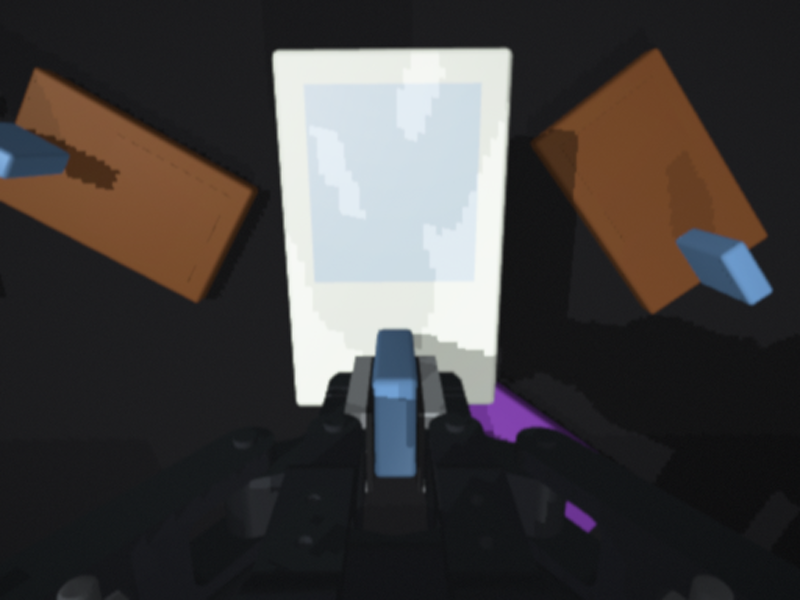

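The cassette hangs square in the gripper. Its slab corners are at (273,52), (511,49), (495,404) and (297,405).

```bash
python3 - <<'E'
from h import *
c=dict(np.load("w2.npz"))
g=lambda a:(np.array(a,float)+.5)*.64-.5
obj=np.array([[.0575,.035,.006],[.0575,-.035,.006],[-.0575,-.035,.006],[-.0575,.035,.006]])
px=g([(274,51),(511,49),(495,404),(297,405)])
ok,rv,t=cv2.solvePnP(obj,px,c["intrinsics"],None)
M=cv2.Rodrigues(c["rvec"])[0]
p=M.T@(t[:,0]-c["tvec"]);Rw=R.from_matrix(M.T@cv2.Rodrigues(rv)[0])
print("mid world",p,"rpy",Rw.as_euler("xyz"))
s=r.state();A=R.from_euler("xyz",s["tcp_rot"])
print("mid in tool",A.inv().apply(p-s["position"]),s["position"],s["force"])
U=np.array([.6319,.0328]);y=.1405
# cassette mid -> TCP : handle offset -.0425
for mx in(-.16,-.0575):
  hx=mx-.0425; q=U+R.from_euler("z",y).as_matrix()[:2,:2]@[hx,0]; print("tcp at mid",mx,q)
  go([*q,.12],y)
E
```

```text
mid world [ 0.51755899 -0.27880522  0.10298929] rpy [-0.0067331   0.02818147  0.00255444]
mid in tool [0.04186703 0.00125268 0.02066736] [ 0.47568313 -0.27728664  0.12362089] [ 0.58074224 -0.76800356 -2.09619542]
tcp at mid -0.16 [0.43139541 0.00444226]
shift [-0.046  -0.2815  0.0034] rot [ 0.001 -0.001 -0.147]
tcp at mid -0.0575 [0.53288539 0.01879618]
shift [ 0.0554 -0.2964  0.0035] rot [ 0.001 -0.001 -0.147]
```

>>> {"api": "servo_tool", "payload": {"increments": "-0.0058 -0.0352 0 0 0 0 0;-0.0058 -0.0352 0 0 0 0 0;-0.0058 -0.0352 0 0 0 0 0;-0.0058 -0.0352 0 0 0 0 0;-0.0058 -0.0352 0 0 0 0 0;-0.0058 -0.0352 0 0 0 0 0;-0.0058 -0.0352 0 0 0 0 0;-0.0058 -0.0352 0 0 0 0 0;0 0 0 0 0 -0.074 0;0 0 0 0 0 -0.073 0"}}

```text
time: 4.03
position: [0.4289, 0.007, 0.1212]
tcp_rot: [-3.14, 0.004, 0.148]
force: [-0.1, 0.6, -1.5]
opening: 0.0111
gripper_force: 59.1
```

>>> {"api": "servo_tool", "payload": {"increments": "0 0 0.01 0 0 0 0;0 0 0.015 0 0 0 0;0 0 0.015 0 0 0 0;0 0 0 0 0 0 0;0 0 0 0 0 0 0"}}

```text
time: 4.45
position: [0.429, 0.0046, 0.0811]
tcp_rot: [-3.14, 0.005, 0.139]
force: [0.3, -0.1, -1.4]
opening: 0.0106
gripper_force: 59.1
```

```bash
python3 - <<'E'
from h import *
c=r.get_calibration("wrist");im=r.camera("wrist");np.savez("w3.npz",**c)
cv2.imwrite("pics/w3b.png",cv2.resize(im,(800,600),interpolation=cv2.INTER_CUBIC))
s=r.state();print(s["position"],s["tcp_rot"],s["force"],s["moment"],s["opening"])
U=np.array([.6319,.0328]);y=.1405
q=U+R.from_euler("z",y).as_matrix()[:2,:2]@[-.2025,0];go([*q,.075],y)
E
```

```text
[0.43011298 0.00445163 0.08229899] [-3.14082166e+00  2.40767704e-03  1.38995920e-01] [-0.64036514  0.87809888 -1.34138492] [-0.04499107  0.02049014 -0.0090563 ] 0.010977138000312192
shift [0.0013 0.0002 0.0073] rot [-0.001  0.002 -0.002]
```

View pics/w3b.png

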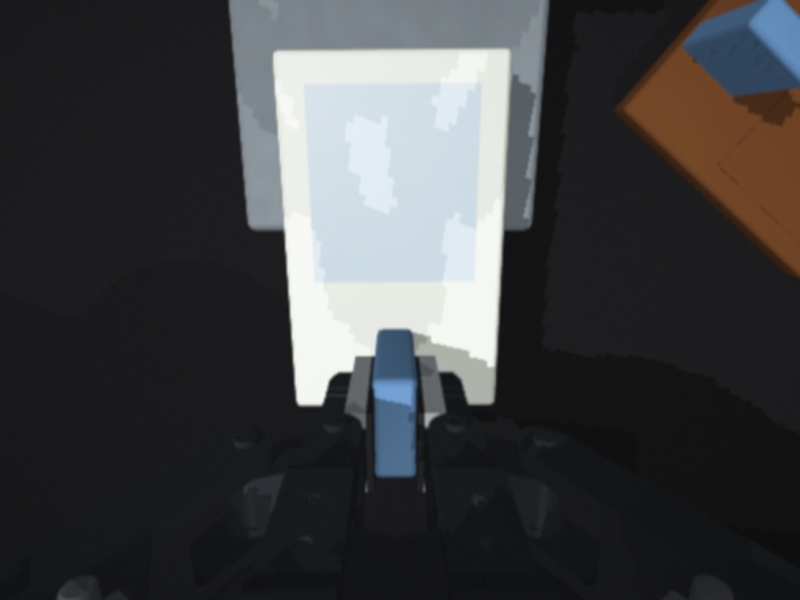

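The apron's front corners show at (250,230) and (533,230). Its sides run up to (230,0) and (548,0).

```bash
python3 - <<'E'
from h import *
c=dict(np.load("w3.npz"))
g=lambda a:(np.array(a,float)+.5)*.64-.5
obj=np.array([[.0575,.035,.006],[.0575,-.035,.006],[-.0575,-.035,.006],[-.0575,.035,.006]])
px=g([(274,51),(511,49),(495,404),(297,405)])
ok,rv,t=cv2.solvePnP(obj,px,c["intrinsics"],None)
M=cv2.Rodrigues(c["rvec"])[0]
p=M.T@(t[:,0]-c["tvec"]);Rw=R.from_matrix(M.T@cv2.Rodrigues(rv)[0])
print("mid",p,Rw.as_euler("xyz"))
L=[ray(c,g(a),.04)[:2] for a in((248,222),(230,0))];Q=[ray(c,g(a),.04)[:2] for a in((532,222),(548,0))]
for a,b in(L,Q):print(np.arctan2(*(b-a)[::-1]))
y=np.mean([np.arctan2(*(b-a)[::-1]) for a,b in(L,Q)])
Ri=R.from_euler("z",-y).as_matrix()[:2,:2]
print("yaw",y,"edges y",[(Ri@a)[1] for a in L+Q],"width",(Ri@L[0]-Ri@Q[0])[1])
f=[ray(c,g(a),.04)[:2] for a in((255,230),(528,230))];print("front x",[(Ri@a)[0] for a in f],"front yaw",np.arctan2(*(f[0]-f[1])[::-1])-np.pi/2)
print("cass",Ri@p[:2],"U",Ri@[.6319,.0328])
E
```

```text
mid [0.46908923 0.00997584 0.05817689] [-0.00217021  0.03676542  0.14725764]
0.13463301143197695
0.14533942369978123
yaw 0.1399862175658791 edges y [np.float64(-0.0015656963822367211), np.float64(-0.0019553511859039725), np.float64(-0.106294890510509), np.float64(-0.10590545482016857)] width 0.10472919412827228
front x [np.float64(0.4662953559883213), np.float64(0.46614064480939704)] front yaw 0.13845653149562653
cass [ 0.46589249 -0.05557351] U [ 0.63029527 -0.05568952]
```

>>> {"api": "servo_tool", "payload": {"increments": "0.001 -0.0012 0.006 0 0 0 0;0 0 0.003 0 0 0 0;0 0 0.001 0 0 0 0;0 0 0 0 0 0 0;0 0 0 0 0 0 0"}}

```text
time: 4.92
position: [0.432, 0.0059, 0.0735]
tcp_rot: [3.142, -0.0, 0.141]
force: [1.0, 0.3, -1.9]
opening: 0.0108
gripper_force: 59.1
```

>>> {"api": "servo_tool", "payload": {"increments": "0 0 0.001 0 0 0 0;0 0 0.001 0 0 0 0;0 0 0 0 0 0 0;0 0 0 0 0 0 0"}}

```text
time: 5.25
position: [0.4318, 0.006, 0.0713]
tcp_rot: [3.142, -0.0, 0.141]
force: [0.6, -0.4, -1.0]
opening: 0.0111
gripper_force: 59.1
```

>>> {"api": "servo_tool", "payload": {"increments": "0 0 0.001 0 0 0 0;0 0 0.001 0 0 0 0;0 0 0 0 0 0 0;0 0 0 0 0 0 0"}}

```text
time: 5.58
position: [0.4317, 0.006, 0.0692]
tcp_rot: [-3.142, 0.0, 0.141]
force: [-0.7, 0.1, -1.5]
opening: 0.0108
gripper_force: 59.1
```

>>> {"api": "servo_tool", "payload": {"increments": "0 0 0.001 0 0 0 0;0 0 0.001 0 0 0 0;0 0 0 0 0 0 0;0 0 0 0 0 0 0"}}

```text
time: 5.92
position: [0.4317, 0.006, 0.0672]
tcp_rot: [-3.141, 0.0, 0.141]
force: [-0.7, -0.8, -2.1]
opening: 0.0107
gripper_force: 59.1
```

>>> {"api": "servo_tool", "payload": {"increments": "0 0 0.001 0 0 0 0;0 0 0 0 0 0 0;0 0 0 0 0 0 0"}}

```text
time: 6.17
position: [0.432, 0.0059, 0.0665]
tcp_rot: [3.142, -0.0, 0.141]
force: [-1.7, 0.5, 1.2]
opening: 0.0109
gripper_force: 59.6
```

>>> {"api": "servo_tool", "payload": {"increments": "0 0 0.001 0 0 0 0;0 0 0 0 0 0 0;0 0 0 0 0 0 0"}}

```text
time: 6.42
position: [0.432, 0.0059, 0.0664]
tcp_rot: [3.142, 0.0, 0.141]
force: [-7.6, -0.1, 13.1]
opening: 0.0109
gripper_force: 61.1
```

>>> {"api": "servo_tool", "payload": {"increments": "0 0 -0.0016 0 0 0 0;0.01 0 0 0 0 0 0;0.01 0 0 0 0 0 0;0.005 0 0 0 0 0 0;0 0 0 0 0 0 0"}}

```text
time: 6.83
position: [0.4578, 0.0095, 0.067]
tcp_rot: [3.141, -0.001, 0.141]
force: [0.0, 0.8, -2.0]
opening: 0.0112
gripper_force: 59.1
```

>>> {"api": "servo_tool", "payload": {"increments": "0.005 0 0 0 0 0 0;0.005 0 0 0 0 0 0;0.005 0 0 0 0 0 0;0 0 0 0 0 0 0"}}

```text
time: 7.17
position: [0.4725, 0.0116, 0.067]
tcp_rot: [3.141, -0.001, 0.141]
force: [-0.4, -0.0, -1.8]
opening: 0.0114
gripper_force: 59.1
```

>>> {"api": "servo_tool", "payload": {"increments": "0.004 0 0 0 0 0 0;0.004 0 0 0 0 0 0;0 0 0 0 0 0 0"}}

```text
time: 7.42
position: [0.4802, 0.0128, 0.067]
tcp_rot: [3.142, -0.001, 0.141]
force: [-0.3, 0.1, -1.2]
opening: 0.011
gripper_force: 59.1
```

>>> {"api": "servo_tool", "payload": {"increments": "0.006 0 0 0 0 0 0;0.006 0 0 0 0 0 0;0.006 0 0 0 0 0 0;0.006 0 0 0 0 0 0;0 0 0 0 0 0 0"}}

```text
time: 7.83
position: [0.5047, 0.0161, 0.0671]
tcp_rot: [3.141, -0.001, 0.141]
force: [0.5, 0.7, -0.9]
opening: 0.011
gripper_force: 59.1
```

>>> {"api": "servo_tool", "payload": {"increments": "0.006 0 0 0 0 0 0;0.006 0 0 0 0 0 0;0.006 0 0 0 0 0 0;0 0 0 0 0 0 0"}}

```text
time: 8.17
position: [0.5224, 0.0187, 0.0671]
tcp_rot: [3.141, -0.002, 0.141]
force: [0.6, -0.6, -1.3]
opening: 0.0108
gripper_force: 59.1
```

>>> {"api": "servo_tool", "payload": {"increments": "0.003 0 0 0 0 0 0;0.003 0 0 0 0 0 0;0.003 0 0 0 0 0 0;0 0 0 0 0 0 0"}}

```text
time: 8.5
position: [0.5305, 0.0199, 0.067]
tcp_rot: [3.142, -0.001, 0.141]
force: [0.0, 0.4, -1.5]
opening: 0.0108
gripper_force: 59.1
```

Expected home is TCP x of about 0.533, so I'll creep from here.

>>> {"api": "servo_tool", "payload": {"increments": "0.0015 0 0 0 0 0 0;0.0015 0 0 0 0 0 0;0 0 0 0 0 0 0"}}

```text
time: 8.75
position: [0.5331, 0.0203, 0.0669]
tcp_rot: [3.142, -0.0, 0.141]
force: [-0.3, -0.3, -1.6]
opening: 0.0109
gripper_force: 59.2
```

>>> {"api": "servo_tool", "payload": {"increments": "0.001 0 0 0 0 0 0;0.001 0 0 0 0 0 0;0 0 0 0 0 0 0"}}

```text
time: 9.0
position: [0.5347, 0.0206, 0.0669]
tcp_rot: [-3.141, 0.0, 0.141]
force: [-1.5, -0.5, 0.4]
opening: 0.0109
gripper_force: 59.5
```

>>> {"api": "servo_tool", "payload": {"increments": "0.001 0 0 0 0 0 0;0.001 0 0 0 0 0 0;0 0 0 0 0 0 0"}}

```text
time: 9.25
position: [0.5347, 0.0208, 0.0667]
tcp_rot: [-3.141, 0.005, 0.141]
force: [-10.3, -0.5, 7.0]
opening: 0.0108
gripper_force: 60.5
```

>>> {"api": "servo_tool", "payload": {"increments": "0.001 0 0 0 0 0 0;0 0 0 0 0 0 0"}}

```text
time: 9.42
position: [0.5347, 0.0209, 0.0667]
tcp_rot: [-3.141, 0.007, 0.141]
force: [-15.5, -1.1, 11.5]
opening: 0.0107
gripper_force: 61.0
```

>>> {"api": "servo_tool", "payload": {"increments": "-0.001 0 0 0 0 0 0;0 0 0 0 0 0 0;0 0 0 0 0 0 60;0 0 0 0 0 0 60;0 0 0 0 0 0 60;0 0 -0.02 0 0 0 60;0 0 -0.04 0 0 0 60;0 0 -0.04 0 0 0 60;0 0 -0.03 0 0 0 60;0 0 0 0 0 0 60"}}

```text
time: 10.25
position: [0.5416, 0.0204, 0.2053]
tcp_rot: [3.138, -0.013, 0.141]
force: [0.9, 0.3, 0.7]
opening: 0.0513
gripper_force: 0.0
```

```bash
python3 - <<'E'
from h import *
s=r.state();print(s["position"],s["tcp_rot"],s["force"],s["opening"])
c=r.get_calibration("wrist");im=r.camera("wrist");np.savez("w4.npz",**c)
cv2.imwrite("pics/w4b.png",cv2.resize(im,(800,600),interpolation=cv2.INTER_CUBIC))
E
```

```text
[0.541628   0.02038742 0.20529942] [ 3.13823866 -0.0134421   0.14097253] [0.91195973 0.25997631 0.66797174] 0.051301391189112616
```

View pics/w4b.png

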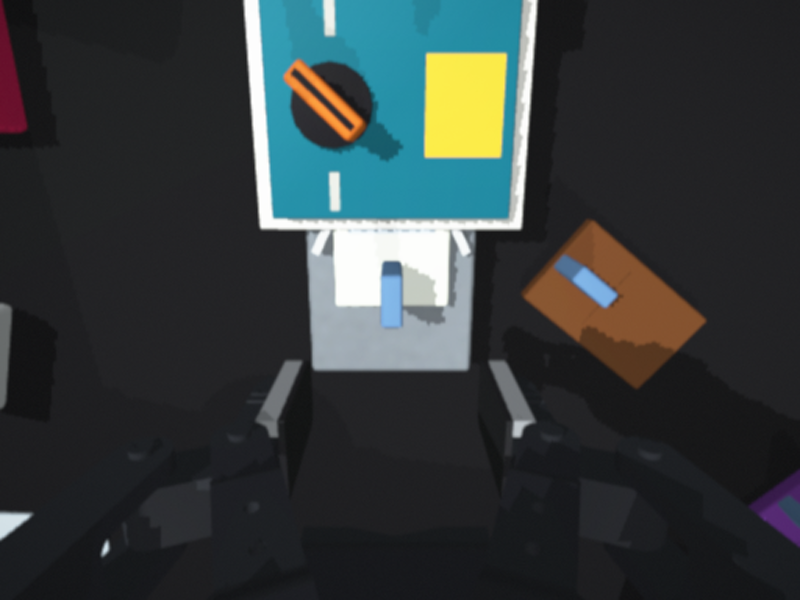

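```bash
python3 - <<'E'
from h import *
c=dict(np.load("w4.npz"))
g=lambda a:(np.array(a,float)+.5)*.64-.5
a,b=[ray(c,g(p),.109)[:2] for p in((292,70),(358,132))]
d=a-b;print("bar",(a+b)/2,np.linalg.norm(d),np.arctan2(*d[::-1]))
print("disc",ray(c,g((332,105)),.08))
pad=[ray(c,g(p),.0755)[:2] for p in((427,53),(507,54),(501,158),(424,156))];pc=np.mean(pad,0);print("pad",pc)
y=[np.arctan2(*(p-q)[::-1]) for p,q in((pad[0],pad[3]),(pad[1],pad[2]))];print(y)
m=[ray(c,g(p),.0755)[:2] for p in((329,15),(335,191))];e=m[0]-m[1];print("marks yaw",np.arctan2(*e[::-1]),m)
T=lambda x,yy:np.array([.6319,.0328])+R.from_euler("z",.14).as_matrix()[:2,:2]@[x,yy]
print("from top: fast",T(0,.03),"pad",T(0,-.038),"handle",T(-.1,0))
E
```

```text
bar [0.62761697 0.06332554] 0.03892739843441114 0.9718598470692097
disc [0.6284246  0.06388472 0.08      ]
pad [ 0.63754442 -0.00335681]
[np.float64(0.12619881850849327), np.float64(0.13829570722348555)]
marks yaw 0.14292041882590154 [array([0.66995688, 0.07034357]), array([0.58563059, 0.05820889])]
from top: fast [0.62771371 0.06250648] pad [ 0.63720264 -0.00482821] handle [0.5328784  0.01884569]
```

```bash
python3 -c "
from h import *
go([.629,.0638,.16],.141); print(r.state()['joint_pos'])"
```

```text
shift [ 0.0937 -0.0305  0.0428] rot [ 0.002 -0.01  -0.   ]
[-1.07999538e-01  3.38368915e-02  1.78765870e+00  4.32953827e-05
  1.31027085e+00  1.32188224e+00]
```

>>> {"api": "servo_tool", "payload": {"increments": "0.031 -0.0102 0.012 0 0 0 60;0.031 -0.0102 0.012 0 0 0 60;0.031 -0.0102 0.012 0 0 0 60;0 0 0 0 0 -0.12 60;0 0 0 0 0 -0.12 60;0 0 0 0 0 -0.12 60;0 0 0 0 0 -0.12 60;0 0 0 0 0 -0.12 60;0 0 0 0 0 -0.12 60;0 0 0 0 0 -0.11 60"}}

```text
time: 11.13
position: [0.6239, 0.0642, 0.1591]
tcp_rot: [-3.14, 0.001, 0.977]
force: [0.4, -0.1, 0.2]
opening: 0.0514
gripper_force: 0.0
```

>>> {"api": "servo_tool", "payload": {"increments": "0 0 0 0 0 0 60;0 0 0 0 0 0 60;0 0 0 0 0 0 60"}}

```text
time: 11.38
position: [0.6242, 0.0641, 0.16]
tcp_rot: [-3.141, 0.001, 0.968]
force: [1.5, -0.1, -0.1]
opening: 0.0513
gripper_force: 0.0
```

```bash
python3 - <<'E'
from h import *
s=r.state();print(s["position"],s["tcp_rot"],s["joint_pos"])
go([.629,.0638,.086],.972)
c=r.get_calibration("wrist");im=r.camera("wrist");np.savez("w5.npz",**c)
cv2.imwrite("pics/w5b.png",cv2.resize(im,(800,600),interpolation=cv2.INTER_CUBIC))
E
```

```text
[0.62421476 0.06413906 0.16000932] [-3.14060874e+00  6.43159143e-04  9.67548103e-01] [-2.31970305e-02  2.84070964e-01  1.58747179e+00  1.34889422e-06
  1.27122537e+00  5.80051111e-01]
shift [0.0025 0.0042 0.074 ] rot [-0.001  0.001 -0.004]
```

View pics/w5b.png

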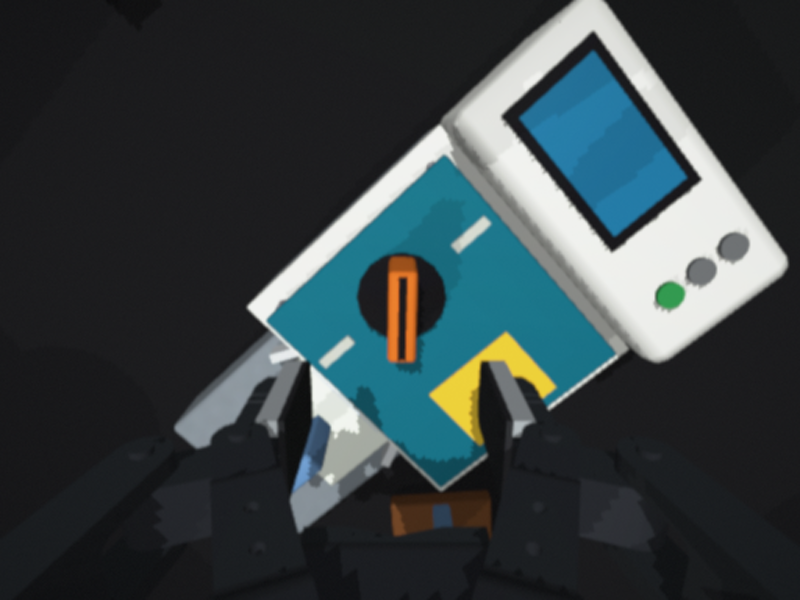

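```bash
python3 - <<'E'
from h import *
c=dict(np.load("w5.npz"))
g=lambda a:(np.array(a,float)+.5)*.64-.5
a,b=[ray(c,g(p),.109)[:2] for p in((402.5,271),(402,362))]
d=a-b;m=(a+b)/2;y=np.arctan2(*d[::-1]);print("bar",m,np.linalg.norm(d),y)
e=[ray(c,g(p),.075)[:2] for p in((471,234),(337,352))];d=e[0]-e[1];print("marks",np.arctan2(*d[::-1]))
go([*m,.086],y)
E
```

```text
bar [0.62830006 0.06457912] 0.03965926479014404 0.9662939939714709
marks 0.1424938624968018
shift [0.0026 0.0031 0.0743] rot [-0.001  0.     0.002]
```

>>> {"api": "servo_tool", "payload": {"increments": "0.0026 0.0031 0 0 0 0 60;0 0 0.025 0 0 0 60;0 0 0.025 0 0 0 60;0 0 0.0235 0 0 0 60;0 0 0 0 0 0 60;0 0 0 0 0 0 0;0 0 0 0 0 0 0;0 0 0 0 0 0 0;0 0 0 0 0 0 0", "force": 40}}

```text
time: 12.18
position: [0.6289, 0.0654, 0.0894]
tcp_rot: [-3.141, -0.002, 0.971]
force: [-6.2, 4.1, 3.5]
opening: 0.0109
gripper_force: 43.6
```

>>> {"api": "servo_tool", "payload": {"increments": "0 0 0 0 0 0 0;0 0 0 0 0 0 0;0 0 0 0 0 0 0"}}

```text
time: 12.43
position: [0.6289, 0.0654, 0.0895]
tcp_rot: [3.141, -0.001, 0.971]
force: [-4.7, 2.2, 4.0]
opening: 0.0111
gripper_force: 43.6
```

>>> {"api": "servo_tool", "payload": {"increments": "0 -0.0008 0 0 0 0.06 0;0 0 0 0 0 0.11 0;0 0 0 0 0 0.11 0;0 0 0 0 0 0.11 0;0 0 0 0 0 0.11 0;0 0 0 0 0 0.11 0;0 0 0 0 0 0.11 0;0 0 0 0 0 0.11 0;0 0 0 0 0 0 0;0 0 0 0 0 0 0"}}

```text
time: 13.27
position: [0.629, 0.0649, 0.0894]
tcp_rot: [3.141, -0.003, 0.144]
force: [-1.4, -0.1, 3.5]
opening: 0.0109
gripper_force: 43.6
```

>>> {"api": "servo_tool", "payload": {"increments": "0 0 0 0 0 0 60;0 0 0 0 0 0 60;0 0 0 0 0 0 60;0 0 0 0 0 0 60;0 0 -0.03 0 0 0 60;0 0 -0.035 0 0 0 60;0 0 -0.035 0 0 0 60;0 0 0 0 0 0 60;0 0 0 0 0 0 60"}}

```text
time: 14.02
position: [0.6301, 0.065, 0.1909]
tcp_rot: [3.141, -0.006, 0.141]
force: [0.2, -0.3, 0.3]
opening: 0.0513
gripper_force: 0.0
```

```bash
python3 - <<'E'
from h import *
s=r.state();print(s["position"],s["tcp_rot"],s["opening"])
c=r.get_calibration("wrist");im=r.camera("wrist");np.savez("w6.npz",**c)
cv2.imwrite("pics/w6b.png",cv2.resize(im,(800,600),interpolation=cv2.INTER_CUBIC))
go([.6385,-.0038,.13],.141)
E
```

```text
[0.63006723 0.06497852 0.19085812] [ 3.14057961 -0.00634459  0.14134526] 0.05128709326419334
shift [0.0001 0.0695 0.0583] rot [ 0.    -0.002  0.   ]
```

View pics/w6b.png

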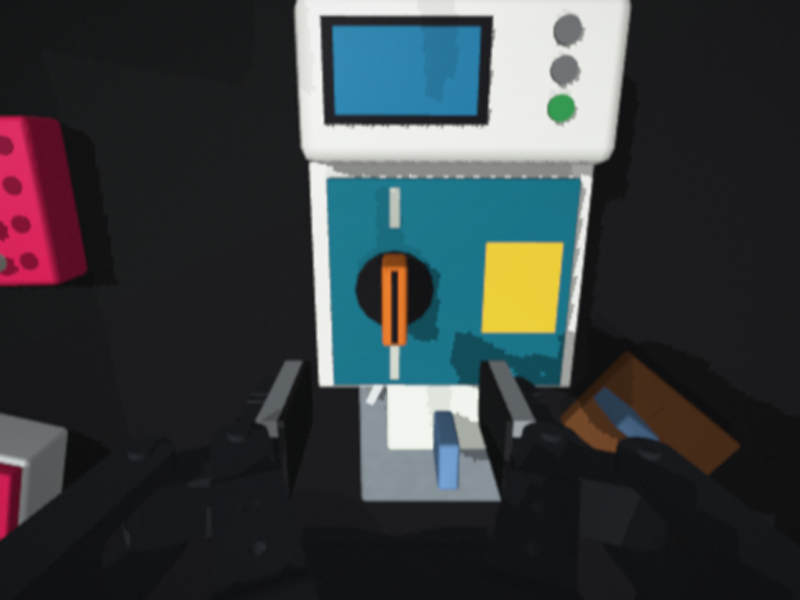

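>>> {"api": "servo_tool", "payload": {"increments": "0 0.035 0 0 0 0 0;0 0.0345 0 0 0 0 0;0 0 0.02 0 0 0 0;0 0 0.02 0 0 0 0;0 0 0.02 0 0 0 0;0 0 0.02 0 0 0 0;0 0 0.015 0 0 0 0;0 0 0.01 0 0 0 0;0 0 0 0 0 0 0;0 0 0 0 0 0 0"}}

```text
time: 14.9
position: [0.6366, -0.0036, 0.0809]
tcp_rot: [-3.141, 0.003, 0.141]
force: [0.0, 0.1, 0.0]
opening: -0.0003
gripper_force: 0.0
```

>>> {"api": "servo_tool", "payload": {"increments": "0 0 0.003 0 0 0 0;0 0 0.003 0 0 0 0;0 0 0 0 0 0 0;0 0 0 0 0 0 0"}}

```text
time: 15.23
position: [0.638, -0.0038, 0.077]
tcp_rot: [3.141, -0.001, 0.141]
force: [0.1, -0.6, 0.3]
opening: -0.0004
gripper_force: 0.0
```

>>> {"api": "servo_tool", "payload": {"increments": "0 0 0.002 0 0 0 0;0 0 0.002 0 0 0 0;0 0 0.002 0 0 0 0;0 0 0 0 0 0 0;0 0 0 0 0 0 0"}}

```text
time: 15.65
position: [0.6384, -0.0038, 0.0714]
tcp_rot: [3.141, -0.001, 0.141]
force: [-1.1, 0.4, 5.7]
opening: 0.0
gripper_force: 2.9
```

>>> {"api": "servo_tool", "payload": {"increments": "0 0 0.001 0 0 0 0;0 0 0.001 0 0 0 0;0 0 0.001 0 0 0 0;0 0 0 0 0 0 0;0 0 0 0 0 0 0"}}

```text
time: 16.07
position: [0.6384, -0.0039, 0.0687]
tcp_rot: [3.141, -0.001, 0.141]
force: [-2.5, 0.5, 7.3]
opening: 0.0001
gripper_force: 3.7
```

>>> {"api": "servo_tool", "payload": {"increments": "0 0 0.001 0 0 0 0;0 0 0.0005 0 0 0 0;0 0 0 0 0 0 0;0 0 0 0 0 0 0"}}

```text
time: 16.4
position: [0.6384, -0.0039, 0.0674]
tcp_rot: [3.141, -0.001, 0.141]
force: [-2.3, 0.4, 8.8]
opening: 0.0
gripper_force: 4.1
```

>>> {"api": "servo_tool", "payload": {"increments": "0 0 0.0007 0 0 0 0;0 0 0.0005 0 0 0 0;0 0 0 0 0 0 0;0 0 0 0 0 0 0"}}

```text
time: 16.73
position: [0.6384, -0.0039, 0.067]
tcp_rot: [3.141, -0.001, 0.141]
force: [-5.5, 0.4, 13.5]
opening: 0.0002
gripper_force: 6.4
```

>>> {"api": "servo_tool", "payload": {"increments": "0 0 0.0007 0 0 0 0;0 0 0 0 0 0 0;0 0 0 0 0 0 0"}}

```text
time: 16.98
position: [0.6385, -0.0039, 0.067]
tcp_rot: [3.141, -0.001, 0.141]
force: [-8.0, 0.1, 16.6]
opening: 0.0003
gripper_force: 8.4
```

>>> {"api": "servo_tool", "payload": {"increments": "0 0 0.0006 0 0 0 0;0 0 0 0 0 0 0;0 0 0 0 0 0 0;0 0 0 0 0 0 0;0 0 0 0 0 0 0"}}

```text
time: 17.4
position: [0.6385, -0.0039, 0.0669]
tcp_rot: [3.141, -0.001, 0.141]
force: [-9.0, 0.7, 20.1]
opening: -0.0003
gripper_force: 10.0
```

```bash
python3 - <<'E'
from h import *
im=r.camera("side")[160:280,160:320];cv2.imwrite("pics/s7.png",cv2.resize(im,(800,600),interpolation=cv2.INTER_CUBIC))
print(r.state()["position"],r.state()["force"])
E
```

```text
[ 0.63844075 -0.00387034  0.06692509] [-9.10102606  1.08720741 20.76010248]
```

View pics/s7.png

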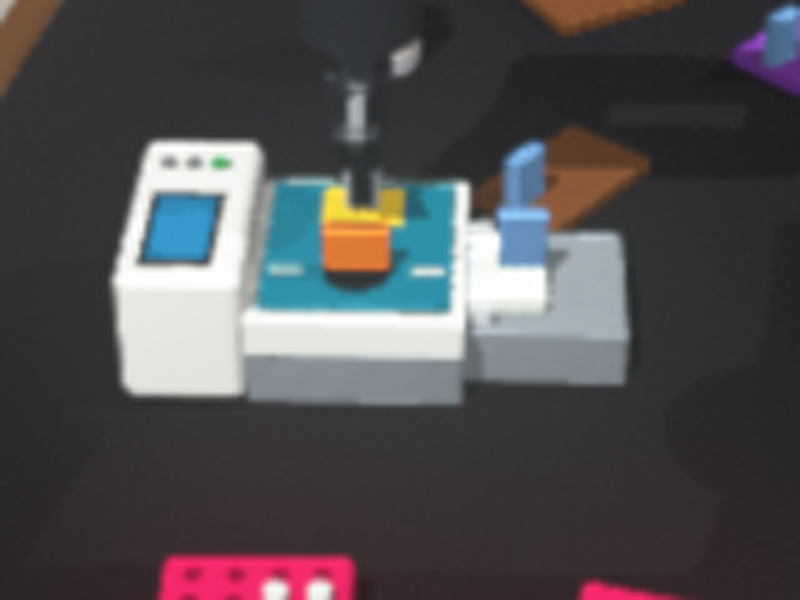

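The cover is down on the frame with the fingers on the yellow pad at (365,205). The fastener at (355,245) is in line with the marks, and the cassette at (510,270) is home.

```bash
python3 -c "
from rig import r
print(r.sign_off())"
```

```text
the job is handed in; nothing more can be done
None
```

The job is handed in at about 17.5 s: the cassette is in the slot against its stop and released, the fastener is lined up with the marks and released, and the cover is held fully down with about 20 N on the yellow pad.

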